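# Tap the stuck lens cell out of the analyser housing

## Robot

A 6-joint arm with a two-finger parallel gripper is mounted at the origin on the work surface. World frame = base frame: x ahead of the robot, y to its left, z up, the work surface at z = 0. Lengths are in m, angles in rad, forces in N, time in s.
With the tool pointing down it reaches from about 0.35 to 0.975 m from the base axis. Payload 7.1 kg.
Tool frame: the origin (TCP) lies on the centre line of the jaws, within the pads' length; the fingertips stand 25 mm ahead of it and the grasp point (between the pads) lies 6 mm ahead of it (arm.tips_ahead is the distance from the TCP to the fingertips, in m); z points along the fingers, y is the line along which they close (so a half turn about z gives the same grasp; the last joint's range is limited). The gripper opens to 88 mm and grips with 3 to 60 N. Pads are 20 mm wide; open, the fingers measure 115 mm over their backs; the gripper's body (75 mm by 178 mm) begins 61 mm behind the grasp point.
Start: joints at [-1.351, 0.423, 1.63, -0, 1.089, -0.019], TCP at [0.148, -0.607, 0.248] pointing down, gripper open.
Joint ranges: [-3, 3], [-0.9, 2.11], [0.09, 2.58], [-1.31, 4.45], [0.11, 2.69], [-2.54, 2.54]. Speed limits (rad/s): [2.39, 2.39, 3.01, 3.14, 3.14, 3.14].

## Interface

Orientations are given as a unit quaternion [x, y, z, w].
In Python, from workcell import arm, grab_frame, get_calibration gives the robot as it stands.
- The arm moves only by the tool carry_out, never from a script. Its argument "steps" is a list of rows, each a list of 7 numbers: the shift along the tool's x, y, z in cm, then the turn, a rotation vector about the tool's x, y, z in degrees, then the gripper command: -1 is shut, 1 is fully open, values between are in proportion. In form: [[tx, ty, tz, ax, ay, az, grip], ...]. A call has 1 to 5 rows; each row shifts and turns the commanded pose from where the row before left it, along the tool's axes as they then stand; what a row does not reach is not made up. A row lasts 1/8 s, in which the tool goes at most 62.5 mm and 10.7 degrees, less where a joint would pass 70% of its speed; a pose out of reach is approached as far as the arm can. A call is refused whole if a number of a shift passes 6.25 or a number of a turn 10.7, either way. A call with a gripper value outside its range is refused whole. The fingers move at their own pace and stop on an object; "newtons" is the grip in N (left out, the last holds). Time passes only in rows, so rows that do not move let the fingers close. It gives the time, the measured TCP pose, the force, the opening and the grip force at its end, in the units of the state.
- arm.sense(): the state, without advancing time (a new reading comes with each control period).
- grab_frame(name): name is "side" or "top" or "wrist"; returns the picture (480x640x3 uint8, red, green, blue); there is no depth.
- get_calibration(name): a dict with "vfov" (degrees; the focal length in pixels is half the picture's height over the tangent of half this angle, whatever the lens; pixels are square), "cx", "cy" (the principal point, pixels), "extrinsics" (4x4, takes a point from world to camera coordinates). Camera axes: x right, y down, z forward; pixel columns grow to the right and rows downward; lengths in m; the calibration is good to about 2 mm. A picture is of the moment at which its call begins: read the wrist's pose just before it. get_calibration takes no time and is no camera call; for the wrist camera it gives the pose at the moment of the call.
- arm.finish_job(): hands the job in; it is judged then, once.
The state is a dict: "time": time; "qpos": joint angles; "qd": joint speeds; "effort": joint torques, N m; "ee_pos": TCP position; "orientation": TCP orientation; "ft_force": force on the tool from outside, world axes, zero at the start; "torque": the same for the moment, N m; "grip_width": opening from 0.0 (shut) to 1.0 (fully open); "gripper_force": force on a finger pad.
Only numpy, scipy, OpenCV 4.12 (cv2) and the standard library are available. Lean on these libraries where they do the work, as an engineer would, in place of code of your own. Each camera call takes 0.05 s, during which the arm holds its last target. There are 200 camera calls.

## Task

The lens cell is stuck in the black analyser housing: take the mallet from its stand and drive the cell down out of its seat with light taps of the mallet on the cell's bare metal rim, a little on one side and then on the opposite side so that it goes down nearly level, until it sits solid and flat on the rubber pad underneath. Do not touch the glass with the mallet, do not hit the housing, do not push the cell with the gripper, and leave the other things where they are. Then put the mallet back on its stand as it was.

Things in the scene. Friction and masses are not known exactly. Their poses are not given: they have to be found in the camera images.
- housing: Black housing, 124 (x) by 140 (y) by 24 mm, bolted face down across two steel bars 30 mm high and 24 mm wide that run 150 mm along x under its two y edges; it cannot move. Origin on the table below the centre of its bore, z up; top face at z = 54 mm.
- bore (a point): Centre of the housing's bore at its top face. The bore is upright, 72 mm in diameter and goes right through. 5 mm below this point a brown bead of old sealant runs round the bore and grips the cell by friction.
- pad: Firm grey rubber pad, 110 by 84 mm, fixed under the bore between the bars; origin at the centre of its top face, 14 to 16 mm above the table (it differs from time to time). It stops the cell: a side of the cell that has come down to it hardly gives any more, so the force under the mallet climbs past 12 N within about a millimetre. Only the feel of it tells when a side is down.
- cell: Aluminium lens cell in the bore, about 0.25 kg: barrel 69 mm across, with an 80 mm flange 4 mm thick at its foot under the housing, so it comes out downwards only. Origin at the centre of its underside, z up its axis; 40 mm high. Starts with its origin 24 to 25.9 mm above the table, held up by the sealant, which grips it all the way down to the pad (it does not drop by itself).
- rim (a point): Centre of the cell's top, level with its flat bare metal rim (a ring from radius 24.5 to 33 mm). Starts 10 to 12 mm above the housing's top face, ends 0 to 2 mm above it. Pressed on one side of the rim, that side gives way at some 4 to 9 N and follows the mallet down without springing back; the opposite side stays put, so the cell leans by 0.0145 rad per mm.
- lens: The blue-green glass in the cell, 47 mm across, fixed in it; same origin and axes as the cell, its surface 2 to 3 mm below the rim. About the cell: leaning over roughly 0.05 rad it binds in the bore and takes more force; more than 18 N from the mallet, or a lean of 0.09 rad (5 degrees), would damage it.
- mallet: Soft-face mallet, about 0.24 kg. Origin at the centre of the head, z along the head's axis (up as it stands). Head 80 mm long: aluminium, 28 mm across, a blue nylon face below and a white one above. The straight wooden handle, 16 mm wide (y) and 18 mm high (z), is centred on z = 0 and runs along -x to x = -200 mm.
- face (a point): Centre of the mallet's lower (blue) face, flat, 24 mm across, 40 mm below the head's centre. 21 mm from the bore's axis it lies on the rim and clears the bore's wall.
- handle (a point): Place to grip the mallet: middle of the black rubber sleeve (60 mm long) on the handle, 55 mm from the head's axis, 46 mm above the table on the stand; fingers across the 16 mm width. The head's top is 40 mm above this height.
- stand: Grey mallet stand, fixed. Origin on the table below the head, z up. Flat foot 60 by 60 mm, 6 mm thick, centred on the origin, on which the head stands. With the mallet on it the mallet's origin is at x = 0, y = 0, z = 46 mm of the stand and their axes agree.
- fork (a point): Bed of the stand's fork, 150 mm from the stand's origin along its -x, 37 mm above the table, where the handle lies: 26 mm between the prongs, whose tops are 56 mm above the table.
- tray: Blue open tray for small parts, 130 by 90 by 22 mm, fixed; origin at the centre of its underside. Bystander.
- lockring: Brass retaining ring, 68 mm across, 5 mm thick, lying in the tray. Origin at the centre of its underside. Bystander.
- screwdriver: Screwdriver with a red handle, 185 mm long, lying loose. Origin on the table at the end of the handle. Bystander.
- amber_bottle: Amber glass bottle with a white cap, 58 mm diameter, 105 mm tall, loose. Origin at the centre of its underside. Bystander.
- marker: White marker pen with a blue cap, 128 mm long, 18 mm thick, lying loose. Origin on the table under its middle. Bystander.

How it is judged:
By the outcome, as a careful person would: the job done as asked, in the order asked, and still so for the second after the job is handed in, with the robot touching nothing.
It also fails if it takes over 64 s, if anything falls off the work surface, if the arm or the gripper's body presses on something with over 40 N, if the wrist force passes 120 N, or if a joint passes its speed limit or range.

## Working session

There is one attempt and no reset: what is moved stays moved. The work goes in short steps, Python scripts to look and compute and a tool call to move; the robot and the scene stay as the last step left them, time stands still between calls to the robot, and variables do not carry over. Pictures are saved under pics/ and viewed, at most 10 in all, crops included, and the job is handed in when it is done.

Besides the shell and the picture viewer there is one more tool, called as a command line: name --pt "numbers of a row" for each row, then --argument value for the rest. carry_out: Moves the arm, as the interface text tells. Its arguments: {"type":"object","properties":{"steps":{"type":"array"},"newtons":{"type":"number"}},"required":["steps"]}

```bash
mkdir -p pics; ls; python3 - <<'E'
from workcell import arm, grab_frame, get_calibration
import cv2
for n in ["top","side"]:
    f=grab_frame(n); cv2.imwrite(f"pics/{n}0.png",f[:,:,::-1])
    print(n,get_calibration(n))
s=arm.sense();print(s['time'],s['ee_pos'],s['orientation'],s['grip_width'],s['ft_force'])
E
```

```text
pics
top {'vfov': 47.332651451758615, 'cx': 317.7672500226924, 'cy': 241.6856917754998, 'extrinsics': array([[-0.01800064, -0.99932549, -0.03200838,  0.10862182],
       [-0.98397254,  0.02338635, -0.17677983,  0.602762  ],
       [ 0.17740915,  0.02831322, -0.98372982,  1.16302328],
       [ 0.        ,  0.        ,  0.        ,  1.        ]])}
side {'vfov': 57.20885681245269, 'cx': 317.69671066733696, 'cy': 241.05515994885914, 'extrinsics': array([[-0.85966012, -0.51052114, -0.01877898,  0.54426621],
       [-0.3259772 ,  0.57647038, -0.74928017,  0.19602373],
       [ 0.39334889, -0.63800476, -0.66198684,  0.92069746],
       [ 0.        ,  0.        ,  0.        ,  1.        ]])}
0.1 [ 0.14775843 -0.6068285   0.24700163] [ 9.92881233e-01  1.19106769e-01 -5.70819448e-05 -6.57170220e-04] 1.0028982917911755 [ 0.04663228  0.00518954 -0.38376138]
```

View pics/top0.png

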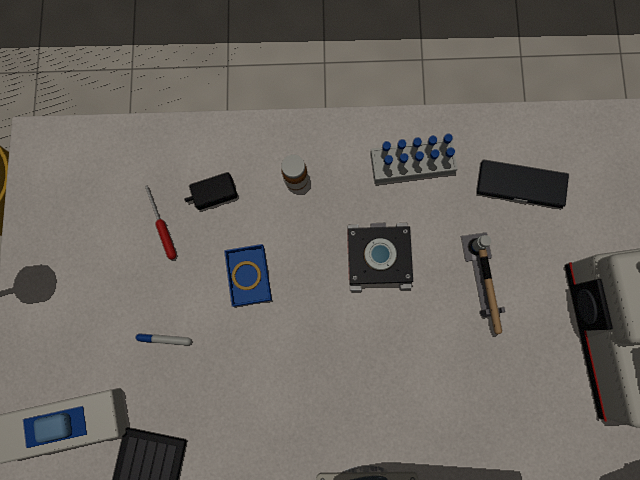

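View pics/side0.png

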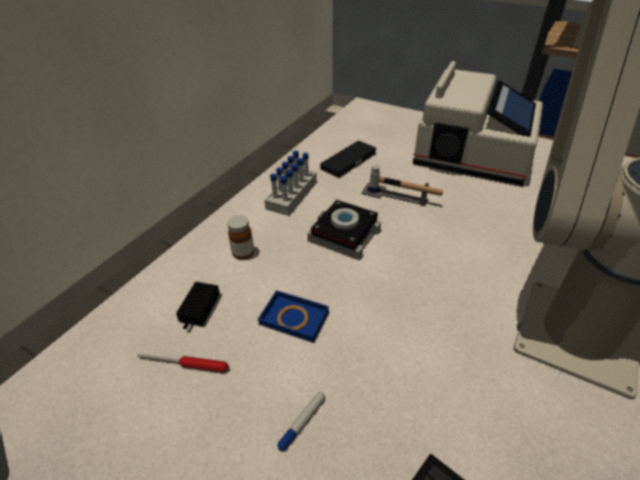

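The top view shows the mallet head at about (480,242), the handle end at (497,332) and the rim centre at about (380,254). The side view shows the same layout, and both views are clear.

```bash
cat > h.py <<'E'
import numpy as np, cv2
from scipy.spatial.transform import Rotation as R
from workcell import arm, grab_frame, get_calibration
def ray(c,uv,z):
    f=240/np.tan(np.radians(c['vfov']/2)); E=c['extrinsics']
    d=E[:3,:3].T@np.array([(uv[0]-c['cx'])/f,(uv[1]-c['cy'])/f,1]); o=-E[:3,:3].T@E[:3,3]
    return o+d*(z-o[2])/d[2]
def proj(c,p):
    f=240/np.tan(np.radians(c['vfov']/2)); q=c['extrinsics']@np.r_[p,1]
    return q[:2]/q[2]*f+[c['cx'],c['cy']]
def hsvmask(img,lo,hi):
    return cv2.inRange(cv2.cvtColor(img,cv2.COLOR_RGB2HSV),lo,hi)
def st():
    s=arm.sense(); return s,R.from_quat(s['orientation'])
E
python3 - <<'E'
from h import *
im=cv2.imread('pics/top0.png')[:,:,::-1].copy(); c=get_calibration('top')
m=hsvmask(im,(8,90,80),(22,255,255)); m[:,:460]=0; m[:,520:]=0; m[:220]=0;m[350:]=0
y,x=np.nonzero(m); print('wood',len(x),x.min(),x.max(),y.min(),y.max())
l=cv2.fitLine(np.c_[x,y].astype(np.float32),cv2.DIST_L2,0,.01,.01).ravel()
a=ray(c,l[2:]-20*l[:2],.055);b=ray(c,l[2:]+20*l[:2],.055); print(a,b)
d=(a-b)*(1 if a[0]>b[0] else -1); d/=np.linalg.norm(d);print('mallet x dir',d,np.degrees(np.arctan2(d[1],d[0])))
i=np.argmax(y); end=ray(c,(x[y>=y.max()-1].mean(),y.max()),.055); print('end',end,'head',end+.2*d)
m=hsvmask(im,(80,40,60),(105,255,255)); m[:,:350]=0;m[:,410:]=0;m[:225]=0;m[290:]=0
mo=cv2.moments(m,True);u=(mo['m10']/mo['m00'],mo['m01']/mo['m00']);print('lens',u,mo['m00'],ray(c,u,.0625))
print('headtop',ray(c,(480,242),.086))
cw=get_calibration('wrist');s,r=st();T=np.eye(4);T[:3,:3]=r.as_matrix();T[:3,3]=s['ee_pos'];print(cw['vfov'],cw['extrinsics']@T, r.as_matrix())
E
```

```text
wood 390 480 501 249 333
[ 0.51042715 -0.27394188  0.055     ] [ 0.42560718 -0.28426102  0.055     ]
mallet x dir [0.99268065 0.12076888 0.        ] 6.9364789815382375
end [ 0.39738422 -0.28690598  0.055     ] head [ 0.59592035 -0.2627522   0.055     ]
lens (380.01612903225805, 253.5766129032258) 248.0 [ 0.57386115 -0.04039505  0.0625    ]
headtop [ 0.59042255 -0.25332607  0.086     ]
70.58540829399305 [[-5.14162605e-04  9.99999863e-01  9.94565109e-05  1.36249079e-03]
 [-9.56997629e-01 -4.63200585e-04 -2.90095368e-01  3.62540645e-02]
 [-2.90095283e-01 -2.44335835e-04  9.56997736e-01  1.53884439e-01]
 [ 0.00000000e+00  0.00000000e+00  0.00000000e+00  1.00000000e+00]] [[ 9.71627149e-01  2.36517676e-01 -2.69898027e-04]
 [ 2.36517826e-01 -9.71626291e-01  1.29138626e-03]
 [ 4.31956597e-05 -1.31858165e-03 -9.99999130e-01]]
```

carry_out --pt "0 0 -5 0 0 0 1" --pt "0 0 -5 0 0 0 1" --pt "0 0 -5 0 0 0 1" --pt "5 -2.6 0 0 0 0 1" --pt "5 -2.6 0 0 0 0 1"

```text
time: 0.72
ee_pos: [0.2332, -0.5324, 0.398]
orientation: [0.993, 0.118, 0.0, 0.0]
ft_force: [0.4, 0.2, -1.0]
grip_width: 1.0
gripper_force: 0.0
```

carry_out --pt "5 -2.6 0 0 0 0 1" --pt "5 -2.6 0 0 0 0 1" --pt "5 -2.6 0 0 0 0 1" --pt "5 -2.6 0 0 0 0 1" --pt "5 -2.6 0 0 0 0 1"

```text
time: 1.35
ee_pos: [0.4459, -0.3461, 0.3974]
orientation: [0.993, 0.119, -0.0, -0.0]
ft_force: [0.3, -0.8, -0.5]
grip_width: 1.0
gripper_force: 0.0
```

carry_out --pt "5 -2.6 0 0 0 0 1" --pt "0 0 0 0 0 6.8 1"

```text
time: 1.6
ee_pos: [0.4896, -0.3077, 0.3971]
orientation: [0.998, 0.061, -0.0, -0.001]
ft_force: [0.5, -0.3, -0.1]
grip_width: 1.0
gripper_force: 0.0
```

carry_out --pt "5.2 -3.3 0 0 0 0 1" --pt "0 0 5.8 0 0 0 1" --pt "0 0 5.8 0 0 0 1" --pt "0 0 5.8 0 0 0 1" --pt "0 0 0 0 0 0 1"

```text
time: 2.22
ee_pos: [0.5321, -0.2699, 0.2193]
orientation: [0.998, 0.06, -0.004, -0.003]
ft_force: [0.5, -0.8, -0.2]
grip_width: 1.001
gripper_force: 0.0
```

```bash
python3 - <<'E'
from h import *
s,r=st(); c=get_calibration('wrist'); f=grab_frame('wrist'); cv2.imwrite('pics/w1.png',f[:,:,::-1])
np.savez('w1.npz',**{k:c[k] for k in c})
print(s['ee_pos'],np.degrees(np.arctan2(*r.as_matrix()[1::-1,0])))
E
```

```text
[ 0.53210605 -0.26993018  0.21926258] 6.890930702402279
```

View pics/w1.png

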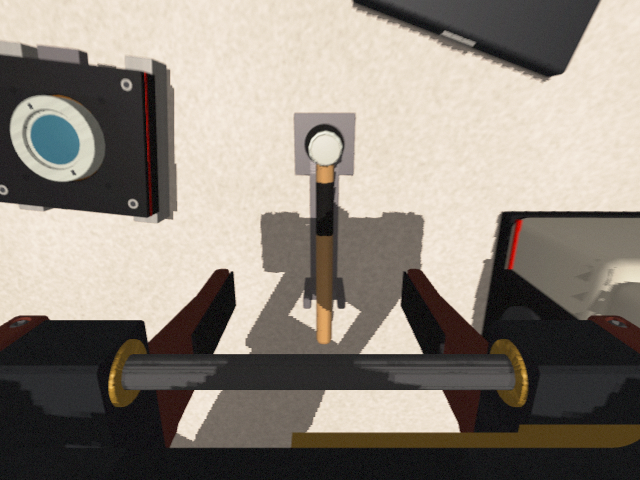

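The wrist view shows the head's white top at (326,148), the sleeve at rows 181–236 near column 325, and the handle end at (324,343). The stand foot spans (294,113) to (355,175), and the cell is at (57,138).

```bash
python3 - <<'E'
from h import *
c=dict(np.load('w1.npz')); im=cv2.imread('pics/w1.png')[:,:,::-1].copy()
g=im[125:172,300:352].min(2); m=(g>165).astype(np.uint8); n,l,sta,ce=cv2.connectedComponentsWithStats(m); i=1+np.argmax(sta[1:,4]); u=ce[i]+[300,125]
print('head top',u,sta[i],ray(c,u,.086))
print('foot',ray(c,((294+355)/2,(113+175)/2),.006),ray(c,(294,113),.006),ray(c,(355,113),.006))
for z,uv in ((.055,(325.5,181)),(.055,(325,236)),(.055,(324,343))): print(uv,ray(c,uv,z))
a=ray(c,(325.5,181),.055);b=ray(c,(324,343),.055);d=a-b;print('yaw',np.degrees(np.arctan2(d[1],d[0])))
m=hsvmask(im,(85,90,40),(110,255,255)); m[:,110:]=0;m[220:]=0
k=max(cv2.findContours(m,0,1)[0],key=cv2.contourArea);e=cv2.fitEllipse(k);print('lens',e,ray(c,e[0],.0625))
E
```

```text
head top [324.69331742 147.44152745] [  9   6  33  34 838] [ 0.59706675 -0.26535757  0.086     ]
foot [ 0.59598386 -0.26637546  0.006     ] [ 0.62141571 -0.23326431  0.006     ] [ 0.62848386 -0.29214951  0.006     ]
(325.5, 181) [ 0.56680447 -0.27031717  0.055     ]
(325, 236) [ 0.51594931 -0.2763084   0.055     ]
(324, 343) [ 0.40058267 -0.28987134  0.055     ]
yaw 6.709384175121911
lens ((54.727108001708984, 139.223876953125), (41.50286865234375, 52.265846252441406), 136.1188507080078) [ 0.57536525 -0.04069601  0.0625    ]
```

carry_out --pt "1.4 0.4 5 0 0 0 1" --pt "0 0 5 0 0 0 1" --pt "0 0 0 0 0 0 1"

```text
time: 2.65
ee_pos: [0.5488, -0.2736, 0.1232]
orientation: [0.998, 0.06, -0.001, -0.001]
ft_force: [0.6, 0.5, 0.9]
grip_width: 1.002
gripper_force: 0.0
```

```bash
python3 - <<'E'
from h import *
s,r=st(); print(s['ee_pos'],r.as_matrix().round(4), s['ft_force'],s['torque'])
E
```

```text
[ 0.54878402 -0.27358879  0.12322522] [[ 0.9928  0.1198 -0.0029]
 [ 0.1198 -0.9928  0.0015]
 [-0.0027 -0.0018 -1.    ]] [0.59721646 0.47972115 0.89399344] [0.02370424 0.04381791 0.0739262 ]
```

carry_out --pt "-0.1 -0.15 4 0 0 0 1" --pt "0 0 3.1 0 0 0 1" --pt "0 0 0 0 0 0 1" --pt "0 0 0 0 0 0 1"

```text
time: 3.15
ee_pos: [0.5502, -0.2736, 0.0559]
orientation: [0.998, 0.06, 0.002, 0.001]
ft_force: [0.4, -0.7, 0.8]
grip_width: 1.0
gripper_force: 0.0
```

carry_out --newtons 60 --pt "0 0 0 0 0 0 -1" --pt "0 0 0 0 0 0 -1" --pt "0 0 0 0 0 0 -1" --pt "0 0 0 0 0 0 -1" --pt "0 0 0 0 0 0 -1"

```text
time: 3.78
ee_pos: [0.5481, -0.2724, 0.0526]
orientation: [0.998, 0.06, -0.0, -0.0]
ft_force: [-0.3, 0.1, -0.9]
grip_width: 0.472
gripper_force: 0.0
```

carry_out --pt "0 0 0 0 0 0 -1" --pt "0 0 0 0 0 0 -1" --pt "0 0 0 0 0 0 -1" --pt "0 0 0 0 0 0 -1" --pt "0 0 0 0 0 0 -1"

```text
time: 4.4
ee_pos: [0.5482, -0.2725, 0.0526]
orientation: [0.998, 0.06, -0.0, -0.0]
ft_force: [-0.1, -0.7, -1.4]
grip_width: 0.177
gripper_force: 60.0
```

```bash
python3 - <<'E'
from h import *
s,r=st(); print(s['time'],s['ee_pos'],r.as_matrix().round(4), s['ft_force'],s['torque'],s['grip_width'],s['gripper_force'])
E
```

```text
4.4 [ 0.54815943 -0.27247039  0.0526119 ] [[ 9.928e-01  1.198e-01 -1.000e-04]
 [ 1.198e-01 -9.928e-01  0.000e+00]
 [-0.000e+00 -0.000e+00 -1.000e+00]] [-0.13921859 -0.67872743 -1.39329913] [-0.02312819 -0.05767054 -0.03946778] 0.17692539738957921 59.999640583992004
```

carry_out --pt "0 0 -2 0 0 0 -1" --pt "0 0 -4 0 0 0 -1" --pt "0 0 -4 0 0 0 -1" --pt "0 -5 0 0 0 0 -1" --pt "0 -5 0 0 0 0 -1"

```text
time: 5.03
ee_pos: [0.5363, -0.1726, 0.1546]
orientation: [0.998, 0.059, 0.001, 0.0]
ft_force: [0.7, -0.3, -2.9]
grip_width: 0.17
gripper_force: 60.0
```

carry_out --pt "0 -4.5 0 0 0 0 -1" --pt "0 0 0 0 0 0 -1" --pt "0 0 0 0 0 0 -1"

```text
time: 5.4
ee_pos: [0.5313, -0.1288, 0.1536]
orientation: [0.998, 0.06, 0.001, 0.0]
ft_force: [0.6, -0.1, -2.3]
grip_width: 0.178
gripper_force: 60.0
```

```bash
python3 - <<'E'
from h import *
s,r=st(); c=get_calibration('wrist'); f=grab_frame('wrist'); cv2.imwrite('pics/w2.png',f[:,:,::-1])
np.savez('w2.npz',**{k:c[k] for k in c})
print(s['time'],s['ee_pos'],r.as_matrix().round(4), s['ft_force'],s['torque'])
E
```

```text
5.4 [ 0.53132927 -0.12880053  0.15363676] [[ 9.927e-01  1.205e-01  1.400e-03]
 [ 1.205e-01 -9.927e-01 -6.000e-04]
 [ 1.300e-03  8.000e-04 -1.000e+00]] [ 0.61781568 -0.14935965 -2.32918377] [-0.02190516  0.00012221 -0.01064325]
```

View pics/w2.png

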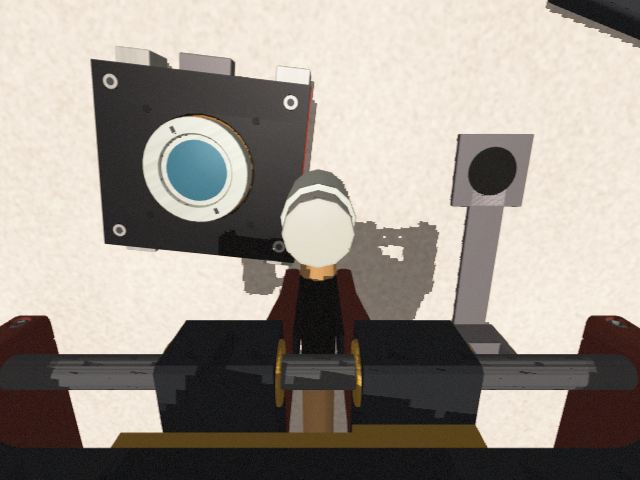

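The wrist view shows the lens at about (197,170) and the rim around it. The mallet's white top is at about (318,237), with the handle straight in the grip.

```bash
python3 - <<'E'
from h import *
c=dict(np.load('w2.npz')); im=cv2.imread('pics/w2.png')[:,:,::-1].copy()
m=hsvmask(im,(85,90,40),(110,255,255)); m[:,270:]=0;m[240:]=0
k=max(cv2.findContours(m,0,1)[0],key=cv2.contourArea);e=cv2.fitEllipse(k);print('lens',e,ray(c,e[0],.0625))
m=((im.min(2)>150)*255).astype(np.uint8); roi=np.zeros_like(m);roi[105:230,135:262]=255;m&=roi
k=max(cv2.findContours(m,0,1)[0],key=cv2.contourArea);e=cv2.fitEllipse(cv2.convexHull(k));print('rim',e,ray(c,e[0],.065))
P=[ray(c,p,.054) for p in ((110.5,81),(291,102),(119.5,230),(279,246))]
print('screw',np.mean(P,0),[p.round(4) for p in P])
m=(im.min(2)>175).astype(np.uint8); roi=np.zeros_like(m);roi[185:270,275:362]=1;m&=roi
print('head px pred', proj(c,np.array([.53133,-.1288,.15364])+np.array([[.9927,.1205],[.1205,-.9927]])@[0.049,0] @np.eye(2,3)+[0,0,.034]) )
k=max(cv2.findContours(m,0,1)[0],key=cv2.contourArea);print(cv2.fitEllipse(k))
E
```

```text
lens ((196.12796020507812, 169.87928771972656), (55.24283981323242, 61.956459045410156), 138.19189453125) [ 0.57485574 -0.04073286  0.0625    ]
rim ((194.7278289794922, 168.56492614746094), (99.14749908447266, 109.90745544433594), 135.87713623046875) [ 0.57598534 -0.04065185  0.065     ]
screw [ 0.57431288 -0.04092413  0.054     ] [array([0.6237, 0.0176, 0.054 ]), array([ 0.625 , -0.0986,  0.054 ]), array([0.5234, 0.0167, 0.054 ]), array([ 0.5251, -0.0994,  0.054 ])]
head px pred [321.94857439 229.44430668]
((317.6957702636719, 232.6249237060547), (66.47944641113281, 69.12041473388672), 88.0883560180664)
```

carry_out --pt "0.5 -3.1 0 0 0 0 -1" --pt "0 -3.0 0 0 0 0 -1" --pt "0 0 2 0 0 0 -1" --pt "0 0 1.5 0 0 0 -1" --pt "0 0 0 0 0 0 -1"

```text
time: 6.08
ee_pos: [0.5278, -0.0682, 0.1165]
orientation: [0.998, 0.059, -0.001, -0.0]
ft_force: [0.3, 0.3, -2.2]
grip_width: 0.182
gripper_force: 60.0
```

```bash
python3 - <<'E'
from h import *
s,r=st(); c=get_calibration('wrist'); f=grab_frame('wrist'); cv2.imwrite('pics/w3.png',f[:,:,::-1]);g=grab_frame('side')
cv2.imwrite('pics/s3.png',cv2.resize(g[170:270,280:420,::-1],None,fx=5,fy=5,interpolation=2))
np.savez('w3.npz',**{k:c[k] for k in c})
print(s['time'],s['ee_pos'],r.as_matrix().round(4), s['ft_force'],s['torque'])
E
```

```text
6.075 [ 0.52777362 -0.06815314  0.1165158 ] [[ 9.930e-01  1.185e-01 -2.500e-03]
 [ 1.185e-01 -9.930e-01  3.000e-04]
 [-2.500e-03 -6.000e-04 -1.000e+00]] [ 0.27547246  0.34156916 -2.22068257] [-0.03242794  0.07730608  0.00418311]
```

View pics/w3.png

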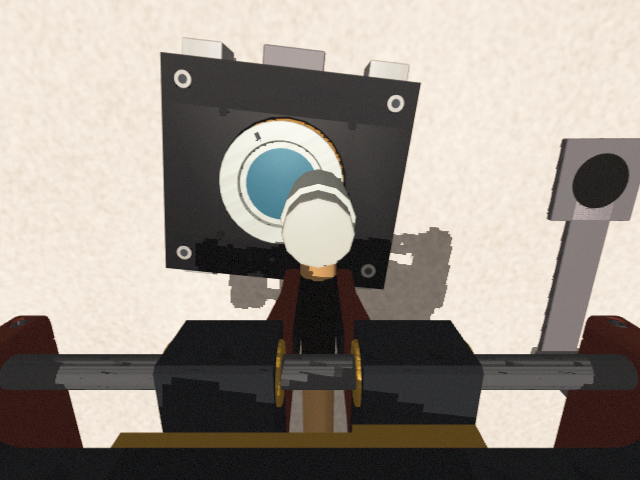

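View pics/s3.png

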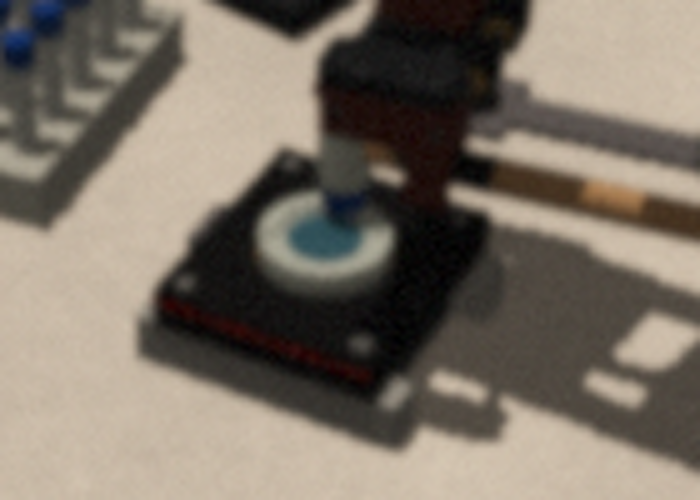

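carry_out --pt "0.1 0 0.2 0 0 0 -1" --pt "0 0 0.1 0 0 0 -1" --pt "0 0 0.1 0 0 0 -1" --pt "0 0 0 0 0 0 -1"

```text
time: 6.68
ee_pos: [0.5294, -0.0672, 0.1137]
orientation: [0.998, 0.06, 0.0, 0.0]
ft_force: [0.0, 0.3, -2.7]
grip_width: 0.177
gripper_force: 60.0
```

carry_out --pt "0 0 0.1 0 0 0 -1" --pt "0 0 0.1 0 0 0 -1"

```text
time: 6.92
ee_pos: [0.5294, -0.0672, 0.1116]
orientation: [0.998, 0.06, -0.0, -0.0]
ft_force: [-0.9, 0.2, -0.3]
grip_width: 0.175
gripper_force: 60.0
```

carry_out --pt "0 0 0.1 0 0 0 -1" --pt "0 0 0 0 0 0 -1"

```text
time: 7.18
ee_pos: [0.5296, -0.0673, 0.1108]
orientation: [0.998, 0.06, 0.0, 0.0]
ft_force: [-0.2, -0.9, -1.4]
grip_width: 0.174
gripper_force: 60.0
```

carry_out --pt "0 0 0.1 0 0 0 -1" --pt "0 0 0 0 0 0 -1"

```text
time: 7.42
ee_pos: [0.5297, -0.0674, 0.1097]
orientation: [0.998, 0.06, 0.0, 0.0]
ft_force: [-0.5, -0.9, 0.6]
grip_width: 0.178
gripper_force: 60.0
```

carry_out --pt "0 0 0.1 0 0 0 -1" --pt "0 0 0 0 0 0 -1"

```text
time: 7.68
ee_pos: [0.5297, -0.0673, 0.1087]
orientation: [0.998, 0.06, 0.0, 0.0]
ft_force: [0.6, -2.4, 0.8]
grip_width: 0.177
gripper_force: 60.0
```

carry_out --pt "0 0 0.1 0 0 0 -1" --pt "0 0 0 0 0 0 -1"

```text
time: 7.92
ee_pos: [0.5297, -0.0673, 0.1077]
orientation: [0.998, 0.06, 0.0, 0.0]
ft_force: [0.4, -1.6, 0.1]
grip_width: 0.174
gripper_force: 60.0
```

```bash
python3 - <<'E'
from h import *
s,r=st(); print(s['ft_force'],s['torque'],s['ee_pos'])
c=get_calibration('wrist'); f=grab_frame('wrist'); cv2.imwrite('pics/w4.png',f[:,:,::-1])
for n in ('w3','w4'):
    im=cv2.imread(f'pics/{n}.png')[:,:,::-1]
    m=(im.min(2)>175).astype(np.uint8); roi=np.zeros_like(m);roi[200:270,275:362]=1;m&=roi
    ys,xs=np.nonzero(m); print(n,xs.min(),xs.max(),ys.max(),xs.mean())
cs=get_calibration('side'); cv2.imwrite('pics/s4.png',cv2.resize(grab_frame('side')[190:250,310:390,::-1],None,fx=9,fy=9,interpolation=2))
for i in range(4): grab_frame('top'); s=arm.sense(); print(s['ft_force'][2], s['torque'])
E
```

```text
[ 0.42910759 -1.62791294  0.14389764] [-0.34725293 -0.20841019 -0.10930345] [ 0.52965303 -0.06727273  0.10767046]
w3 275 354 266 316.24351050679854
w4 275 354 266 316.31839564248577
-0.06775559020293417 [-0.31735642 -0.21373635 -0.07877324]
-0.5492692345842973 [-0.26600822 -0.24837436 -0.06554555]
-0.20447556089399116 [-0.26535892 -0.23117512 -0.06307948]
1.2697042425537934 [-0.27878666 -0.25968828 -0.09399716]
```

View pics/w4.png

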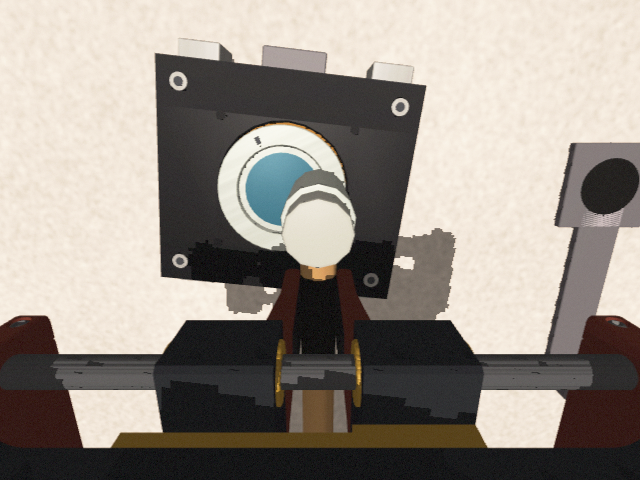

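The white head is steady at (318,230), so there is no slip in the grip, and the cell gives way under the face. Next I'll go to the opposite side.

carry_out --pt "0 0 -1.2 0 0 0 -1" --pt "0 -2 0 0 0 0 -1" --pt "0 -2 0 0 0 0 -1" --pt "0 0 0.6 0 0 0 -1" --pt "0 0 0 0 0 0 -1"

```text
time: 8.85
ee_pos: [0.524, -0.0269, 0.113]
orientation: [0.998, 0.061, -0.001, -0.0]
ft_force: [1.3, 0.0, -2.4]
grip_width: 0.18
gripper_force: 60.0
```

carry_out --pt "0 0 0.1 0 0 0 -1" --pt "0 0 0.05 0 0 0 -1"

```text
time: 9.1
ee_pos: [0.5247, -0.0278, 0.1121]
orientation: [0.998, 0.06, -0.0, 0.0]
ft_force: [-0.6, 0.6, -2.3]
grip_width: 0.177
gripper_force: 60.0
```

carry_out --pt "0 0 0.05 0 0 0 -1" --pt "0 0 0 0 0 0 -1"

```text
time: 9.35
ee_pos: [0.5247, -0.0277, 0.1117]
orientation: [0.998, 0.06, -0.0, -0.0]
ft_force: [-0.1, 1.5, -2.2]
grip_width: 0.179
gripper_force: 60.0
```

carry_out --pt "0 0 0.05 0 0 0 -1" --pt "0 0 0 0 0 0 -1"

```text
time: 9.6
ee_pos: [0.5247, -0.0276, 0.1113]
orientation: [0.998, 0.06, 0.0, 0.0]
ft_force: [-0.1, -0.0, -1.0]
grip_width: 0.179
gripper_force: 60.0
```

carry_out --pt "0 0 0.05 0 0 0 -1" --pt "0 0 0 0 0 0 -1"

```text
time: 9.85
ee_pos: [0.5247, -0.0275, 0.1108]
orientation: [0.998, 0.06, 0.0, 0.0]
ft_force: [-0.7, -0.3, -0.0]
grip_width: 0.178
gripper_force: 60.0
```

carry_out --pt "0 0 0.05 0 0 0 -1" --pt "0 0 0.05 0 0 0 -1"

```text
time: 10.1
ee_pos: [0.5248, -0.0274, 0.1097]
orientation: [0.998, 0.06, 0.0, -0.0]
ft_force: [-1.3, 0.2, 0.8]
grip_width: 0.176
gripper_force: 60.0
```

carry_out --pt "0 0 0.05 0 0 0 -1" --pt "0 0 0.05 0 0 0 -1"

```text
time: 10.35
ee_pos: [0.5247, -0.0274, 0.1087]
orientation: [0.998, 0.06, 0.0, -0.0]
ft_force: [-1.0, 1.9, 1.6]
grip_width: 0.174
gripper_force: 60.0
```

carry_out --pt "0 0 0.05 0 0 0 -1" --pt "0 0 0.05 0 0 0 -1"

```text
time: 10.6
ee_pos: [0.5248, -0.0274, 0.1077]
orientation: [0.998, 0.06, 0.0, -0.0]
ft_force: [-0.5, 1.6, 0.0]
grip_width: 0.18
gripper_force: 60.0
```

carry_out --pt "0 0 0.05 0 0 0 -1" --pt "0 0 0.05 0 0 0 -1" --pt "0 0 0.05 0 0 0 -1"

```text
time: 10.98
ee_pos: [0.5248, -0.0275, 0.1062]
orientation: [0.998, 0.06, 0.0, -0.0]
ft_force: [-0.3, 3.4, 1.5]
grip_width: 0.18
gripper_force: 60.0
```

carry_out --pt "0 0 0.05 0 0 0 -1" --pt "0 0 0.05 0 0 0 -1" --pt "0 0 0 0 0 0 -1"

```text
time: 11.35
ee_pos: [0.5247, -0.0275, 0.1051]
orientation: [0.998, 0.06, 0.0, 0.0]
ft_force: [0.2, 1.4, 0.6]
grip_width: 0.182
gripper_force: 60.0
```

carry_out --pt "0 0 -1.0 0 0 0 -1" --pt "0 2 0 0 0 0 -1" --pt "0 2 0 0 0 0 -1" --pt "0 0 0.6 0 0 0 -1" --pt "0 0 0 0 0 0 -1"

```text
time: 11.98
ee_pos: [0.5287, -0.0677, 0.1084]
orientation: [0.998, 0.059, -0.001, -0.0]
ft_force: [-0.4, 0.1, -2.8]
grip_width: 0.18
gripper_force: 60.0
```

carry_out --pt "0 0 0.1 0 0 0 -1" --pt "0 0 0.1 0 0 0 -1"

```text
time: 12.22
ee_pos: [0.5294, -0.0669, 0.1071]
orientation: [0.998, 0.06, -0.0, -0.0]
ft_force: [-0.7, -0.2, -0.9]
grip_width: 0.18
gripper_force: 60.0
```

carry_out --pt "0 0 0.05 0 0 0 -1" --pt "0 0 0.05 0 0 0 -1" --pt "0 0 0 0 0 0 -1"

```text
time: 12.6
ee_pos: [0.5295, -0.0671, 0.1063]
orientation: [0.998, 0.06, 0.0, -0.0]
ft_force: [0.3, 0.4, 0.3]
grip_width: 0.177
gripper_force: 60.0
```

carry_out --pt "0 0 0.05 0 0 0 -1" --pt "0 0 0.05 0 0 0 -1" --pt "0 0 0.05 0 0 0 -1"

```text
time: 12.98
ee_pos: [0.5296, -0.0673, 0.1047]
orientation: [0.998, 0.06, 0.0, 0.0]
ft_force: [-1.5, 0.3, 1.3]
grip_width: 0.174
gripper_force: 60.0
```

carry_out --pt "0 0 0.05 0 0 0 -1" --pt "0 0 0.05 0 0 0 -1" --pt "0 0 0 0 0 0 -1"

```text
time: 13.35
ee_pos: [0.5296, -0.0673, 0.1037]
orientation: [0.998, 0.06, 0.0, 0.0]
ft_force: [-0.4, -0.6, 0.5]
grip_width: 0.174
gripper_force: 60.0
```

carry_out --pt "0 0 0.05 0 0 0 -1" --pt "0 0 0 0 0 0 -1"

```text
time: 13.6
ee_pos: [0.5296, -0.0673, 0.1032]
orientation: [0.998, 0.06, 0.0, 0.0]
ft_force: [-0.4, -0.8, 0.8]
grip_width: 0.175
gripper_force: 60.0
```

carry_out --pt "0 0 0.05 0 0 0 -1" --pt "0 0 0 0 0 0 -1"

```text
time: 13.85
ee_pos: [0.5296, -0.0673, 0.1027]
orientation: [0.998, 0.06, 0.0, 0.0]
ft_force: [0.4, -0.8, 0.7]
grip_width: 0.178
gripper_force: 60.0
```

carry_out --pt "0 0 -1.0 0 0 0 -1" --pt "0 -2 0 0 0 0 -1" --pt "0 -2 0 0 0 0 -1" --pt "0 0 0.6 0 0 0 -1" --pt "0 0 0 0 0 0 -1"

```text
time: 14.48
ee_pos: [0.5241, -0.0269, 0.1061]
orientation: [0.998, 0.061, -0.001, -0.0]
ft_force: [-0.9, 0.0, -2.8]
grip_width: 0.174
gripper_force: 60.0
```

carry_out --pt "0 0 0.1 0 0 0 -1" --pt "0 0 0.1 0 0 0 -1" --pt "0 0 0 0 0 0 -1"

```text
time: 14.85
ee_pos: [0.5247, -0.0278, 0.1047]
orientation: [0.998, 0.06, 0.0, -0.0]
ft_force: [0.6, 0.2, -1.8]
grip_width: 0.177
gripper_force: 60.0
```

carry_out --pt "0 0 0.05 0 0 0 -1" --pt "0 0 0.05 0 0 0 -1" --pt "0 0 0 0 0 0 -1"

```text
time: 15.22
ee_pos: [0.5247, -0.0276, 0.1038]
orientation: [0.998, 0.06, 0.0, 0.0]
ft_force: [-0.8, 0.0, -0.6]
grip_width: 0.179
gripper_force: 60.0
```

carry_out --pt "0 0 0.05 0 0 0 -1" --pt "0 0 0 0 0 0 -1"

```text
time: 15.48
ee_pos: [0.5248, -0.0275, 0.1032]
orientation: [0.998, 0.06, 0.0, 0.0]
ft_force: [-1.1, -0.1, -0.8]
grip_width: 0.176
gripper_force: 60.0
```

carry_out --pt "0 0 0.05 0 0 0 -1" --pt "0 0 0 0 0 0 -1"

```text
time: 15.72
ee_pos: [0.5248, -0.0275, 0.1027]
orientation: [0.998, 0.06, 0.0, -0.0]
ft_force: [0.1, -0.0, 0.2]
grip_width: 0.175
gripper_force: 60.0
```

carry_out --pt "0 0 0.05 0 0 0 -1" --pt "0 0 0 0 0 0 -1"

```text
time: 15.98
ee_pos: [0.5247, -0.0275, 0.1021]
orientation: [0.998, 0.06, 0.0, -0.0]
ft_force: [-0.1, 1.3, -0.5]
grip_width: 0.18
gripper_force: 60.0
```

carry_out --pt "0 0 0.05 0 0 0 -1" --pt "0 0 0 0 0 0 -1"

```text
time: 16.23
ee_pos: [0.5248, -0.0275, 0.1019]
orientation: [0.998, 0.06, 0.0, -0.0]
ft_force: [-1.2, 2.0, 4.0]
grip_width: 0.181
gripper_force: 60.0
```

carry_out --pt "0 0 0.05 0 0 0 -1" --pt "0 0 0 0 0 0 -1"

```text
time: 16.48
ee_pos: [0.5247, -0.0275, 0.1017]
orientation: [0.998, 0.06, 0.0, 0.0]
ft_force: [-3.5, 0.0, 8.7]
grip_width: 0.18
gripper_force: 60.0
```

carry_out --pt "0 0 0.05 0 0 0 -1" --pt "0 0 0 0 0 0 -1"

```text
time: 16.73
ee_pos: [0.5247, -0.0276, 0.1015]
orientation: [0.998, 0.06, 0.0, 0.0]
ft_force: [-4.9, -0.0, 14.2]
grip_width: 0.182
gripper_force: 60.0
```

carry_out --pt "0 0 -1.0 0 0 0 -1" --pt "0 2 0 0 0 0 -1" --pt "0 2 0 0 0 0 -1" --pt "0 0 0.6 0 0 0 -1" --pt "0 0 0 0 0 0 -1"

```text
time: 17.35
ee_pos: [0.5287, -0.0677, 0.1038]
orientation: [0.998, 0.059, -0.001, -0.0]
ft_force: [-0.0, -0.2, -2.4]
grip_width: 0.177
gripper_force: 60.0
```

carry_out --pt "0 0 0.1 0 0 0 -1" --pt "0 0 0.1 0 0 0 -1" --pt "0 0 0 0 0 0 -1"

```text
time: 17.73
ee_pos: [0.5294, -0.067, 0.1026]
orientation: [0.998, 0.06, -0.0, -0.0]
ft_force: [-0.5, 0.7, -3.1]
grip_width: 0.18
gripper_force: 60.0
```

carry_out --pt "0 0 0.05 0 0 0 -1" --pt "0 0 0 0 0 0 -1"

```text
time: 17.98
ee_pos: [0.5295, -0.0671, 0.1023]
orientation: [0.998, 0.06, 0.0, -0.0]
ft_force: [0.9, 1.8, -2.0]
grip_width: 0.183
gripper_force: 60.0
```

carry_out --pt "0 0 0.05 0 0 0 -1" --pt "0 0 0 0 0 0 -1"

```text
time: 18.23
ee_pos: [0.5295, -0.0672, 0.1019]
orientation: [0.998, 0.06, 0.0, -0.0]
ft_force: [-1.6, 1.1, 2.0]
grip_width: 0.178
gripper_force: 60.0
```

carry_out --pt "0 0 0.03 0 0 0 -1" --pt "0 0 0 0 0 0 -1"

```text
time: 18.48
ee_pos: [0.5295, -0.0672, 0.1018]
orientation: [0.998, 0.06, 0.0, -0.0]
ft_force: [-3.1, 1.9, 5.3]
grip_width: 0.179
gripper_force: 60.0
```

carry_out --pt "0 0 0.03 0 0 0 -1" --pt "0 0 0 0 0 0 -1"

```text
time: 18.73
ee_pos: [0.5294, -0.0672, 0.1017]
orientation: [0.998, 0.06, 0.0, -0.0]
ft_force: [-4.9, 1.0, 9.0]
grip_width: 0.172
gripper_force: 60.0
```

carry_out --pt "0 0 0.03 0 0 0 -1" --pt "0 0 0 0 0 0 -1"

```text
time: 18.98
ee_pos: [0.5294, -0.0672, 0.1016]
orientation: [0.998, 0.06, 0.0, -0.0]
ft_force: [-6.0, 1.8, 11.5]
grip_width: 0.179
gripper_force: 60.0
```

carry_out --pt "0 0 -1.0 0 0 0 -1" --pt "2 -2 0 0 0 0 -1" --pt "0 0 0.7 0 0 0 -1" --pt "0 0 0 0 0 0 -1" --pt "0 0 0 0 0 0 -1"

```text
time: 19.6
ee_pos: [0.5462, -0.0454, 0.1034]
orientation: [0.998, 0.06, -0.001, -0.0]
ft_force: [0.5, -0.6, -2.0]
grip_width: 0.181
gripper_force: 60.0
```

carry_out --pt "0 0 0.1 0 0 0 -1" --pt "0 0 0.05 0 0 0 -1" --pt "0 0 0 0 0 0 -1"

```text
time: 19.98
ee_pos: [0.5469, -0.0451, 0.1023]
orientation: [0.998, 0.06, -0.0, 0.0]
ft_force: [0.3, -0.1, -2.9]
grip_width: 0.177
gripper_force: 60.0
```

carry_out --pt "0 0 0.05 0 0 0 -1" --pt "0 0 0 0 0 0 -1"

```text
time: 20.23
ee_pos: [0.5469, -0.045, 0.102]
orientation: [0.998, 0.06, 0.0, 0.0]
ft_force: [-1.3, -0.8, -0.1]
grip_width: 0.174
gripper_force: 60.0
```

carry_out --pt "0 0 0.03 0 0 0 -1" --pt "0 0 0 0 0 0 -1"

```text
time: 20.48
ee_pos: [0.5468, -0.045, 0.1018]
orientation: [0.998, 0.06, -0.0, 0.0]
ft_force: [-2.8, -0.3, 4.7]
grip_width: 0.177
gripper_force: 60.0
```

carry_out --pt "0 0 0.04 0 0 0 -1" --pt "0 0 0 0 0 0 -1"

```text
time: 20.72
ee_pos: [0.5468, -0.045, 0.1016]
orientation: [0.998, 0.06, -0.0, 0.0]
ft_force: [-4.9, -1.2, 9.1]
grip_width: 0.174
gripper_force: 60.0
```

carry_out --pt "0 0 -1.0 0 0 0 -1" --pt "-2 0 0 0 0 0 -1" --pt "-2 0 0 0 0 0 -1" --pt "0 0 0.7 0 0 0 -1" --pt "0 0 0 0 0 0 -1"

```text
time: 21.35
ee_pos: [0.508, -0.0497, 0.1038]
orientation: [0.998, 0.06, 0.0, -0.0]
ft_force: [0.6, -0.1, -2.6]
grip_width: 0.175
gripper_force: 60.0
```

carry_out --pt "0 0 0.1 0 0 0 -1" --pt "0 0 0.05 0 0 0 -1" --pt "0 0 0 0 0 0 -1"

```text
time: 21.72
ee_pos: [0.5074, -0.0497, 0.1025]
orientation: [0.998, 0.06, 0.0, 0.0]
ft_force: [0.3, 0.6, -2.7]
grip_width: 0.181
gripper_force: 60.0
```

carry_out --pt "0 0 0.05 0 0 0 -1" --pt "0 0 0 0 0 0 -1"

```text
time: 21.98
ee_pos: [0.5073, -0.0498, 0.1021]
orientation: [0.998, 0.06, 0.0, 0.0]
ft_force: [-0.3, -0.1, -2.5]
grip_width: 0.181
gripper_force: 60.0
```

carry_out --pt "0 0 0.03 0 0 0 -1" --pt "0 0 0 0 0 0 -1"

```text
time: 22.22
ee_pos: [0.5072, -0.0498, 0.102]
orientation: [0.998, 0.06, 0.0, 0.0]
ft_force: [-1.2, -0.4, 0.5]
grip_width: 0.178
gripper_force: 60.0
```

carry_out --pt "0 0 0.04 0 0 0 -1" --pt "0 0 0 0 0 0 -1"

```text
time: 22.48
ee_pos: [0.5071, -0.0498, 0.1019]
orientation: [0.998, 0.06, -0.0, 0.0]
ft_force: [-4.8, -0.4, 6.3]
grip_width: 0.177
gripper_force: 60.0
```

carry_out --pt "0 0 0.04 0 0 0 -1" --pt "0 0 0 0 0 0 -1"

```text
time: 22.72
ee_pos: [0.5071, -0.0498, 0.1018]
orientation: [0.998, 0.06, -0.0, 0.0]
ft_force: [-5.1, -0.2, 11.0]
grip_width: 0.181
gripper_force: 60.0
```

carry_out --pt "0 0 -5.1 0 0 0 -1" --pt "0.35 5.65 0 0 0 0 -1" --pt "0.35 5.65 0 0 0 0 -1" --pt "0.35 5.65 0 0 0 0 -1" --pt "0.35 5.65 0 0 0 0 -1"

```text
time: 23.35
ee_pos: [0.5483, -0.2742, 0.1517]
orientation: [0.998, 0.06, 0.0, -0.0]
ft_force: [0.7, 0.1, -2.4]
grip_width: 0.18
gripper_force: 60.0
```

carry_out --pt "0 0 0 0 0 0 -1" --pt "0 0 0 0 0 0 -1" --pt "0 0 0 0 0 0 -1"

```text
time: 23.72
ee_pos: [0.5478, -0.2711, 0.1517]
orientation: [0.998, 0.061, -0.0, -0.0]
ft_force: [0.5, 0.0, -2.4]
grip_width: 0.176
gripper_force: 60.0
```

```bash
python3 - <<'E'
from h import *
s,r=st(); c=get_calibration('wrist'); f=grab_frame('wrist'); cv2.imwrite('pics/w5.png',f[:,:,::-1])
print(s['time'],s['ee_pos'],r.as_matrix().round(4), s['ft_force'],s['torque'])
ti=r.inv().apply(np.array([.5482,-.2725,.0526])-s['ee_pos']);print('to go cm',ti*100)
for n in ('w2','w5'):
    im=cv2.imread(f'pics/{n}.png')[:,:,::-1]
    m=(im.min(2)>175).astype(np.uint8); roi=np.zeros_like(m);roi[190:270,282:356]=1;m&=roi
    k=max(cv2.findContours(m,0,1)[0],key=cv2.contourArea);print(cv2.fitEllipse(k),cv2.boundingRect(k))
E
```

```text
23.725 [ 0.54778836 -0.27112102  0.1516853 ] [[ 9.926e-01  1.210e-01 -9.000e-04]
 [ 1.210e-01 -9.926e-01  6.000e-04]
 [-8.000e-04 -7.000e-04 -1.000e+00]] [ 0.467691    0.01209705 -2.3717598 ] [-0.06611165  0.06464736  0.0085963 ]
to go cm [0.03250577 0.14908931 9.90840031]
((317.6957702636719, 232.6249237060547), (66.47944641113281, 69.12041473388672), 88.0883560180664) (283, 199, 71, 68)
((317.5888671875, 232.27090454101562), (65.22213745117188, 68.12989044189453), 88.22854614257812) (283, 199, 70, 67)
```

View pics/w5.png

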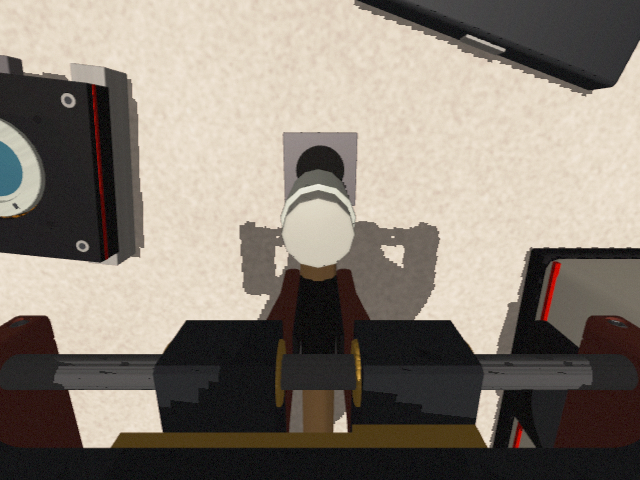

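The head is at (318,232), unchanged in the grip, and the stand foot is straight below it. I'll lower the mallet.

carry_out --pt "0.05 0.1 5 0 0 0 -1" --pt "0 0 3 0 0 0 -1" --pt "0 0 0 0 0 0 -1" --pt "0 0 0 0 0 0 -1"

```text
time: 24.28
ee_pos: [0.5496, -0.2732, 0.0731]
orientation: [0.998, 0.06, 0.001, 0.0]
ft_force: [0.2, 0.1, -1.9]
grip_width: 0.178
gripper_force: 60.0
```

```bash
python3 - <<'E'
from h import *
s,r=st()
print(s['time'],s['ee_pos'],r.as_matrix().round(4), s['ft_force'],'to go cm',100*r.inv().apply(np.array([.5482,-.2725,.0526])-s['ee_pos']))
E
```

```text
24.275 [ 0.54963329 -0.27319214  0.07312329] [[ 9.927e-01  1.206e-01  1.300e-03]
 [ 1.206e-01 -9.927e-01 -6.000e-04]
 [ 1.200e-03  8.000e-04 -1.000e+00]] [ 0.16152851  0.09570959 -1.94609442] to go cm [-0.13642281 -0.08763258  2.05209614]
```

carry_out --pt "0 0 1 0 0 0 -1" --pt "0 0 0.5 0 0 0 -1" --pt "0 0 0 0 0 0 -1" --pt "0 0 0 0 0 0 -1" --pt "0 0 0 0 0 0 -1"

```text
time: 24.9
ee_pos: [0.5489, -0.2735, 0.0572]
orientation: [0.998, 0.06, 0.0, 0.0]
ft_force: [0.0, -0.5, -2.8]
grip_width: 0.173
gripper_force: 60.0
```

carry_out --pt "-0.05 -0.1 0.2 0 0 0 -1" --pt "0 0 0.15 0 0 0 -1" --pt "0 0 0 0 0 0 -1" --pt "0 0 0 0 0 0 -1"

```text
time: 25.4
ee_pos: [0.5482, -0.2725, 0.0535]
orientation: [0.998, 0.06, 0.0, -0.0]
ft_force: [0.2, 0.2, -3.3]
grip_width: 0.175
gripper_force: 60.0
```

carry_out --pt "0 0 0.07 0 0 0 -1" --pt "0 0 0 0 0 0 -1" --pt "0 0 0 0 0 0 -1"

```text
time: 25.78
ee_pos: [0.5482, -0.2725, 0.0528]
orientation: [0.998, 0.06, 0.0, 0.0]
ft_force: [-0.1, -0.1, -2.1]
grip_width: 0.179
gripper_force: 60.0
```

carry_out --pt "0 0 0.03 0 0 0 -1" --pt "0 0 0 0 0 0 -1"

```text
time: 26.02
ee_pos: [0.5482, -0.2725, 0.0526]
orientation: [0.998, 0.06, 0.0, 0.0]
ft_force: [-0.7, -0.1, -0.8]
grip_width: 0.18
gripper_force: 60.0
```

carry_out --pt "0 0 0 0 0 0 1" --pt "0 0 0 0 0 0 1" --pt "0 0 0 0 0 0 1" --pt "0 0 0 0 0 0 1" --pt "0 0 0 0 0 0 1"

```text
time: 26.65
ee_pos: [0.5482, -0.2725, 0.0525]
orientation: [0.998, 0.06, -0.0, 0.0]
ft_force: [0.0, 0.0, -0.1]
grip_width: 0.708
gripper_force: 0.0
```

carry_out --pt "0 0 0 0 0 0 1" --pt "0 0 -5 0 0 0 1" --pt "0 0 -5 0 0 0 1" --pt "0 0 -5 0 0 0 1" --pt "0 0 0 0 0 0 1"

```text
time: 27.28
ee_pos: [0.5505, -0.2736, 0.207]
orientation: [0.998, 0.06, 0.004, 0.002]
ft_force: [-0.0, -0.8, -1.0]
grip_width: 0.996
gripper_force: 0.0
```

```bash
python3 - <<'E'
from h import *
s,r=st(); print(s['time'],s['ee_pos'],s['ft_force'])
f=grab_frame('wrist')[:,:,::-1]; g=cv2.resize(grab_frame('side')[150:270,280:460,::-1],None,fx=2.6,fy=2.6,interpolation=2)
cv2.imwrite('pics/w6.png',np.vstack([cv2.resize(f[:350],(468,256)),g]))
E
```

```text
27.275 [ 0.5505076  -0.27364114  0.20701983] [-0.02046532 -0.77078171 -1.0399994 ]
```

View pics/w6.png

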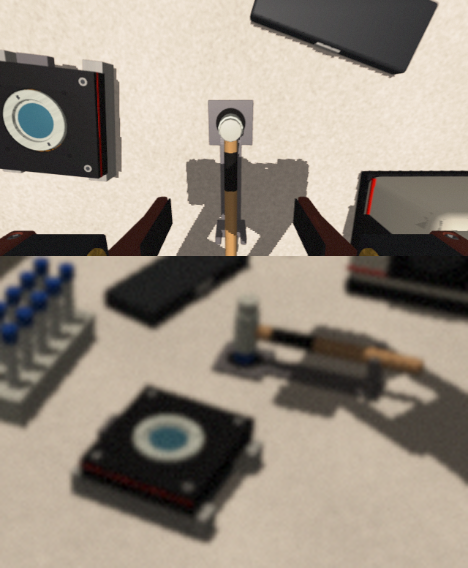

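The mallet stands on its foot and lies in the fork, with its head at (230,127). The cell sits nearly flush and level in the housing, seen at (35,120) in the wrist part and (168,438) in the side part.

```bash
python3 -c "
from workcell import arm
print(arm.finish_job())"
```

```text
the job is handed in; nothing more can be done
None
```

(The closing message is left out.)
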